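Raise the bottle carrier's handle to its catch and carry it out to the spill tray

TASK

The small steel bottle carrier stands in front of the reagent shelf with its carrying handle dropped back under the shelf. While the carrier stays where it stands on the counter, swing the handle up until it snaps into its upright catch; only then lift the carrier by the handle's grip and set it down, flat and level, inside the steel spill tray before you let go. The four bottles stay upright in the carrier, and the beaker and forceps on the counter are left alone.

Things in the scene. Friction and masses are not known exactly. Their poses are not given: they have to be found in the camera images.
- carrier: Loose steel bottle carrier, about 0.9 kg loaded: foot 90 (x) by 104 (y) mm, box 40 high, 2 x 3 cells, end plates rising to the handle's pivots; 138 mm over all in y. Origin: centre of its underside, z up (the counter here lies at z = -4 mm). Its x points to the side where the handle lies dropped back (off the robot, under the shelf). The pivot axis runs along its y at x = 0, z = 105 mm.
- handle (a joint): Angle of the U-shaped carrying handle, rad. 0: dropped back by its weight, arms along carrier +x and 10 degrees below level. Grows as it rises towards the robot; 1.745: upright, its end stop. From 1.1 to 1.55 its cam roller must be forced over a spring latch bolt (about 0.04 N m); past that it snaps to 1.745 and is held there (about 0.08 N m to free it).
- grip: Grey plastic tube on the handle's cross bar, turning with slight friction: 20 mm diameter (22 at its end flanges), 80 mm long, along carrier y. Origin: its centre, 115 mm (4 mm play either way) from the pivot axis: at carrier (113, 0, 85) mm dropped, (0, 0, 220) upright. Its x and z turn with the tube. A carrier held by it hangs level whatever the gripper's tilt, and swings if jerked.
- tray: Shallow stainless spill tray, fixed on the front of the counter (z = -4 mm): outside 136 mm (its x) by 176 mm (its y), rim 16 mm high, inside 130 by 170 mm, floor 3 mm thick. Origin: centre of its underside; its y is the long side, as the carrier's is.
- shelf: Fixed reagent shelf with bottles on it: white board 150 mm deep (x), 370 wide (y), underside at z = 300 mm, posts at x = +50, y = +-165 mm. Origin at z = 0 under the board's centre; front edge at its x = -75 mm. The dropped handle's grip lies 3 to 42 mm behind that edge, so the gripper must come in leaning back towards the robot.
- bottle_0: Dropper bottle in the carrier, loose, 25 mm diameter, 90 mm high, 40 g; origin: centre of its underside, standing on the carrier's cell floor 2.5 mm above the carrier's underside.
- bottle_1: Dropper bottle in the carrier, loose, 25 mm diameter, 90 mm high, 40 g; origin: centre of its underside, standing on the carrier's cell floor 2.5 mm above the carrier's underside.
- bottle_2: Dropper bottle in the carrier, loose, 25 mm diameter, 90 mm high, 40 g; origin: centre of its underside, standing on the carrier's cell floor 2.5 mm above the carrier's underside.
- bottle_3: Dropper bottle in the carrier, loose, 25 mm diameter, 90 mm high, 40 g; origin: centre of its underside, standing on the carrier's cell floor 2.5 mm above the carrier's underside.
- beaker: Small glass beaker standing loose to the left of the carrier, 50 mm wide, 63 mm high; origin: centre of its underside. Leave alone.
- forceps: Steel forceps lying loose on the counter beside the sink, 127 mm long, 9 mm high; origin: centre of the underside. Leave alone.

How it is judged:
By the outcome, as a careful person would: the job done as asked, in the order asked, and still so for the second after the job is handed in, with the robot touching nothing.
It also fails if it takes over 48 s, if anything falls off the work surface, if the arm or the gripper's body presses on something with over 40 N, if the wrist force passes 120 N, or if a joint passes its speed limit or range.

ROBOT

A 6-joint arm with a two-finger parallel gripper is mounted at the origin on a cart in front of the work surface, level with it; the furniture and walls round the work are solid. World frame = base frame: x ahead of the robot, y to its left, z up, the work surface at z = 0. Lengths are in m, angles in rad, forces in N, time in s.
With the tool pointing down it reaches from about 0.25 to 0.725 m from the base axis. Payload 4 kg.
Tool frame: the origin (TCP) lies midway between the tips of the shut fingers; the grasp point (between the pads) lies bot.pinch_z behind it (bot.pinch_z is the distance from the TCP to the grasp point, in m); z points along the fingers, y is the line along which they close (so a half turn about z gives the same grasp; the last joint's range is limited). The gripper opens to 85 mm and grips with 20 to 120 N. Pads are 22 mm wide; open, the fingers measure 114 mm over their backs; the gripper's body (76 mm by 85 mm) begins 54 mm behind the grasp point. The pads swing forward as they close: fully open they stand 13 mm farther back than shut.
Start: joints at [-1.204, 0.241, 0.005, 1.335, 0, 1.571], TCP at [0.179, -0.467, 0.231] pointing down, gripper open.
Joint ranges: [-2.72, 2.72], [-1.05, 1.87], [-1.09, 1.28], [-1.99, 2.15], [-1.42, 1.44], [-3.14, 3.14]. Speed limits (rad/s): [2.79, 2.79, 3.14, 3.14, 3.14, 3.14].

INTERFACE

Orientations are given as a unit quaternion [x, y, z, w].
In Python, from workcell import bot gives the robot as it stands.
- The arm moves only by the tool jog_arm, called after "Call:" as a command line: name --pt "numbers of a row" for each row, then --argument value for the rest. Schema: {"type":"object","properties":{"plan":{"type":"array","items":{"type":"number"},"minItems":7,"maxItems":70},"only":{"type":"string"},"quiet":{"type":"boolean"},"lines":{"type":"string"}},"required":["plan"],"additionalProperties":false}. plan is one flat list of numbers that holds 1 to 10 rows one after another, with no inner brackets; each row has 7 numbers: a rotation vector rx, ry, rz in rad, then dx, dy, dz in units of 25 mm, then the finger opening in m; each row is the pose to reach, as a shift and turn from the pose commanded when the call began, along the tool's axes at that moment; what a row does not reach only later rows make up. A row lasts 1/8 s, in which the tool goes at most 0.0625 m and 0.188 rad, less where a joint would pass 70% of its speed; a pose out of reach is approached as far as the arm can. The fingers move at their own pace and stop on an object; the grip force is fixed at half the most. Time passes only in rows, so rows that do not move let the fingers close. The tool returns the time, the measured TCP pose, the force, the opening and the grip force at its end. only (a regular expression) keeps the lines of the reply that match it, lines (a string "A,B") keeps lines A to B, and quiet returns only ok. Input that does not fit is refused with a message, and nothing moves.
- bot.get_obs(): the state, without advancing time (a new reading comes with each control period).
- bot.camera(name): name is "scene" or "top" or "wrist"; returns the picture (400x640x3 uint8, red, green, blue); there is no depth.
- bot.calibration(name): a dict with "mtx" (3x3 intrinsics, pixels), "k1" (the pictures are not rectified: a ray, as slopes to the right and down, at radius r is drawn at 1 + k1 r^2 times it, then the intrinsics apply), "R" (3x3) and "t" (3): a world point X has camera coordinates R X + t. Camera axes: x right, y down, z forward; pixel columns grow to the right and rows downward; lengths in m; the calibration is good to about 2 mm. A picture is of the moment at which its call begins: read the wrist's pose just before it. calibration takes no time and is no camera call; for the wrist camera it gives the pose at the moment of the call.
- bot.job_done(): hands the job in; it is judged then, once.
The state is a dict: "clock": time; "joint_pos": joint angles; "joint_vel": joint speeds; "tau": joint torques, N m; "eef_pos": TCP position; "tool_rot": TCP orientation; "ft_force": force on the tool from outside, world axes, zero at the start; "ft_torque": the same for the moment, N m; "grip_width": finger opening in m; "grasp_force": force on a finger pad.
Only numpy, scipy, OpenCV 4.12 (cv2) and the standard library are available. Lean on these libraries where they do the work, as an engineer would, in place of code of your own. Each camera call takes 0.05 s, during which the arm holds its last target. There are 200 camera calls.

## Working session

There is one attempt and no reset: what is moved stays moved. The work goes in short steps, Python scripts to look and compute and a tool call to move; the robot and the scene stay as the last step left them, time stands still between calls to the robot, and variables do not carry over. Pictures are saved under pics/ and viewed, at most 10 in all, crops included, and the job is handed in when it is done.

```bash
ls; mkdir -p pics
```

Run:
```python
from workcell import bot
import cv2
for n in("scene","top"):
    cv2.imwrite(f"pics/{n}0.png",bot.camera(n)[:,:,::-1])
    c=bot.calibration(n);print(n,c)
print(bot.pinch_z,bot.get_obs())
```

```text
pics
workcell.py
scene {'mtx': array([[406.81576183,   0.        , 315.13112347],
       [  0.        , 406.81576183, 198.86199193],
       [  0.        ,   0.        ,   1.        ]]), 'k1': 0.013258084008682202, 'R': array([[ 0.86952578, -0.49335135, -0.02300774],
       [-0.29581339, -0.48293142, -0.8241794 ],
       [ 0.39549886,  0.72345123, -0.56586126]]), 't': array([-0.57554508,  0.09431414,  0.90247402])}
top {'mtx': array([[487.24531592,   0.        , 314.94640865],
       [  0.        , 487.24531592, 205.41882655],
       [  0.        ,   0.        ,   1.        ]]), 'k1': -0.11729485660807433, 'R': array([[-0.02487857, -0.99966263, -0.00746258],
       [-0.98288572,  0.02582266, -0.1823975 ],
       [ 0.18252867,  0.00279707, -0.98319655]]), 't': array([-0.25283374,  0.53552758,  0.84432116])}
0.0187 {'clock': 0.1, 'joint_pos': array([-1.20399569e+00,  2.41329517e-01,  3.86545445e-03,  1.33518967e+00,
        2.54173389e-05,  1.57079674e+00]), 'joint_vel': array([-0.00104476, -0.00123432,  0.0020172 , -0.00154938, -0.00035291,
       -0.0018661 ]), 'tau': array([ 2.71006029e-04, -3.73136616e+01,  2.53010809e+01,  1.08266092e-02,
        3.30533408e-05,  1.93785660e-06]), 'eef_pos': array([ 0.17912235, -0.46621584,  0.23050851]), 'tool_rot': array([ 9.83228864e-01,  1.82373624e-01, -1.56875876e-04, -9.15445737e-04]), 'ft_force': array([-0.27581563,  0.66191285, -0.06247118]), 'ft_torque': array([ 0.00469385, -0.03305423, -0.00606497]), 'grasp_force': 0.0, 'grip_width': 0.08492694423199726}
```

View pics/scene0.png

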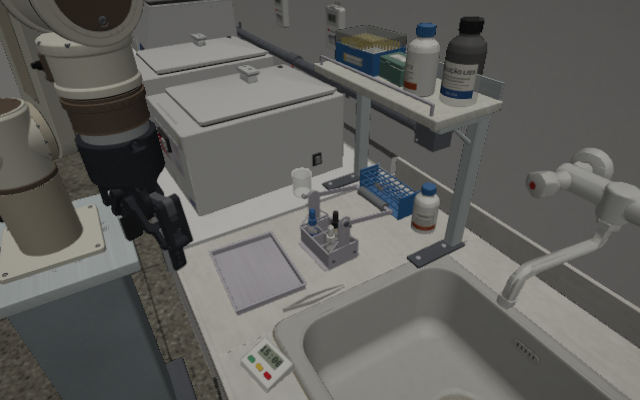

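View pics/top0.png

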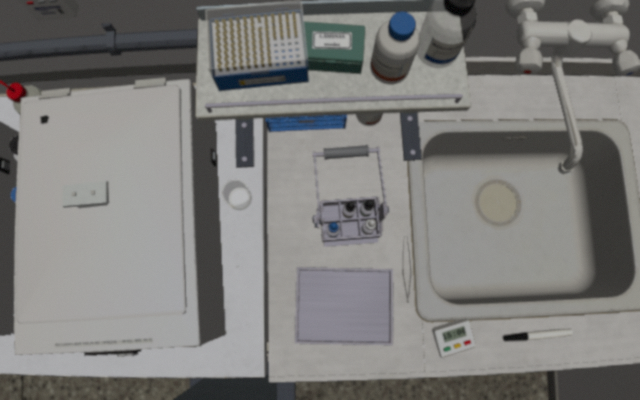

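The scene view shows the carrier around (330,240), with the grip at about (375,205) and the beaker at (302,182). The top view shows the tray corners near (298,268), (390,268), (391,342) and (297,342), and the grip from (325,154) to (369,151). I'll enlarge these.

Run:
```python
import cv2,numpy as np
t=cv2.imread("pics/top0.png")[138:258,302:402];s=cv2.imread("pics/scene0.png")[165:285,295:395]
f=lambda a:cv2.resize(a,None,fx=4,fy=4,interpolation=cv2.INTER_CUBIC)
cv2.imwrite("pics/crop.png",np.hstack([f(t),f(s)]))
```

```text
(no output)
```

View pics/crop.png

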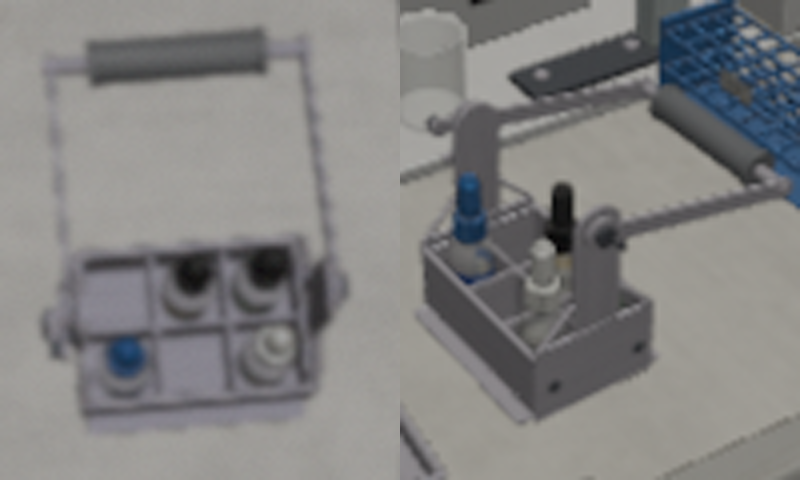

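The crop shows (full-picture pixels) the grip's ends at top (324,153.5) and (368.3,150.5), and in the scene view at (361.3,191.3) and (384.3,205). The pivots are at top (315.8,219) and (386.5,210), and the front foot corners at (323.3,245.5) and (379.5,241).

Create h.py:
```python
from workcell import bot
import numpy as np, cv2
def ray(n,p,c=None):
    c=c or bot.calibration(n);K=c["mtx"]
    d=np.array([(p[0]-K[0,2])/K[0,0],(p[1]-K[1,2])/K[1,1]]);u=d.copy()
    for _ in range(10):u=d/(1+c["k1"]*(u@u))
    return -c["R"].T@c["t"],c["R"].T@np.array([*u,1])
def at(n,p,z,c=None):
    o,d=ray(n,p,c);return o+d*(z-o[2])/d[2]
def proj(n,X,c=None):
    c=c or bot.calibration(n);q=c["R"]@np.asarray(X)+c["t"];u=q[:2]/q[2]
    u=u*(1+c["k1"]*(u@u));K=c["mtx"];return K[0,0]*u[0]+K[0,2],K[1,1]*u[1]+K[1,2]
```

Run:
```python
from h import *
np.set_printoptions(precision=4,suppress=True)
for n,p,z in [("top",(324,153.5),.081),("top",(368.3,150.5),.081),("scene",(361.3,191.3),.081),("scene",(384.3,205),.081),
 ("top",(315.8,219),.101),("top",(386.5,210),.101),("scene",(346.3,223.8),.101),("top",(323.3,245.5),-.003),("top",(379.5,241),-.003),
 ("top",(298,268),.012),("top",(390,268),.012),("top",(391,342),.012),("top",(297,342),.012),
 ("scene",(210,250),.012),("scene",(270,234),.012),("scene",(304,283),.012),("scene",(242,307),.012),("top",(238,195),.03),("top",(196,115),.3),("top",(468,107),.3)]:
    print(n,p,at(n,p,z))
```

```text
top (324, 153.5) [ 0.6175 -0.2852  0.081 ]
top (368.3, 150.5) [ 0.6211 -0.3653  0.081 ]
scene (361.3, 191.3) [ 0.6178 -0.287   0.081 ]
scene (384.3, 205) [ 0.6288 -0.3546  0.081 ]
top (315.8, 219) [ 0.4954 -0.2675  0.101 ]
top (386.5, 210) [ 0.5079 -0.3895  0.101 ]
scene (346.3, 223.8) [ 0.512 -0.388  0.101]
top (323.3, 245.5) [ 0.4601 -0.2803 -0.003 ]
top (379.5, 241) [ 0.4658 -0.3882 -0.003 ]
top (298, 268) [ 0.4176 -0.2317  0.012 ]
top (390, 268) [ 0.413  -0.4037  0.012 ]
top (391, 342) [ 0.2774 -0.3994  0.012 ]
top (297, 342) [ 0.2823 -0.2272  0.012 ]
scene (210, 250) [ 0.2851 -0.2205  0.012 ]
scene (270, 234) [ 0.4142 -0.2376  0.012 ]
scene (304, 283) [ 0.4092 -0.4035  0.012 ]
scene (242, 307) [ 0.2875 -0.3979  0.012 ]
top (238, 195) [ 0.5561 -0.1218  0.03  ]
top (196, 115) [ 0.6126 -0.1072  0.3   ]
top (468, 107) [ 0.6145 -0.4815  0.3   ]
```

Add to h.py:
```python
from scipy.spatial.transform import Rotation as R
def Rt(tilt,yaw):
    z=R.from_rotvec([0,0,yaw]).apply([np.sin(tilt),0,-np.cos(tilt)]);x=np.array([-np.sin(yaw),np.cos(yaw),0])
    return np.c_[x,np.cross(z,x),z]
def row(pinch,tilt,yaw):
    "row (tool axes now) putting the grasp point at pinch"
    o=bot.get_obs();R0=R.from_quat(o["tool_rot"]).as_matrix();T=Rt(tilt,yaw)
    tcp=np.asarray(pinch)+T[:,2]*bot.pinch_z
    return np.round(np.r_[R.from_matrix(R0.T@T).as_rotvec(),R0.T@(tcp-o["eef_pos"])],4).tolist()
def now():
    o=bot.get_obs();M=R.from_quat(o["tool_rot"]).as_matrix()
    return o["eef_pos"]-M[:,2]*bot.pinch_z,np.degrees(np.arctan2(M[0,2],-M[2,2])),np.degrees(np.arctan2(-M[0,0],M[1,0])),o["ft_force"],o["joint_pos"]
np.set_printoptions(precision=4,suppress=True)
```

Run:
```python
from h import *
print(row((.50,-.328,.27),.5,.06))
```

```text
[-0.4327, 0.3145, -1.2365, 0.3576, -0.0113, -0.0231]
```

The manual's scale: shifts go in units of 25 mm. Converting my numbers, 0.3576 m is 14.304, 0.25 m is 10.

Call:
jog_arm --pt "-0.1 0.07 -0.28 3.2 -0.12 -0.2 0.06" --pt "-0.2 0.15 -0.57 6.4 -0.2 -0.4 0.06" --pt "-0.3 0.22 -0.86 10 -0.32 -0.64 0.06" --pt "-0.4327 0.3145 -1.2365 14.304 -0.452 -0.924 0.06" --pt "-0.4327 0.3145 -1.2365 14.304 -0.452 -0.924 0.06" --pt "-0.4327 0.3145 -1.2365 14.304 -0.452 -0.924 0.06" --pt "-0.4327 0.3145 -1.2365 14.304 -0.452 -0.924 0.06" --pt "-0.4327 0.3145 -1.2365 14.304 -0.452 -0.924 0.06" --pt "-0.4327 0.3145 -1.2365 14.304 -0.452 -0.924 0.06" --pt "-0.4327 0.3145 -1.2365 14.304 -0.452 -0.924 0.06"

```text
refused: plan[0]: [-0.1, 0.07, -0.28, 3.2, -0.12, -0.2, 0.06] is not of type 'number' (schema: type "number"). Nothing was moved.
```

I used the wrong layout. The manual says one flat list, 7 numbers to a row, no inner brackets; once more.

Call:
jog_arm --plan '[-0.1, 0.07, -0.28, 3.2, -0.12, -0.2, 0.06, -0.2, 0.15, -0.57, 6.4, -0.2, -0.4, 0.06, -0.3, 0.22, -0.86, 10, -0.32, -0.64, 0.06, -0.4327, 0.3145, -1.2365, 14.304, -0.452, -0.924, 0.06, -0.4327, 0.3145, -1.2365, 14.304, -0.452, -0.924, 0.06, -0.4327, 0.3145, -1.2365, 14.304, -0.452, -0.924, 0.06, -0.4327, 0.3145, -1.2365, 14.304, -0.452, -0.924, 0.06, -0.4327, 0.3145, -1.2365, 14.304, -0.452, -0.924, 0.06, -0.4327, 0.3145, -1.2365, 14.304, -0.452, -0.924, 0.06, -0.4327, 0.3145, -1.2365, 14.304, -0.452, -0.924, 0.06]'

```text
clock: 1.35
eef_pos: [0.509, -0.3279, 0.2543]
tool_rot: [0.664, 0.705, 0.18, 0.17]
ft_force: [0.0, -0.7, 0.3]
grip_width: 0.0599
grasp_force: 0.0
```

Run:
```python
from h import *
print(*now())
c=bot.calibration("wrist");im=bot.camera("wrist");cv2.imwrite("pics/w1.png",im[:,:,::-1])
import pickle;pickle.dump(c,open("w1.pkl","wb"))
print(proj("wrist",(.619,-.325,.081),c))
```

```text
[ 0.5001 -0.3284  0.2707] 28.61890762936666 3.411605267074092 [ 0.0279 -0.699   0.34  ] [-0.7461  0.1711 -0.138   0.899   0.3523  0.83  ]
(np.float64(326.817772971692), np.float64(176.75114935797447))
```

View pics/w1.png

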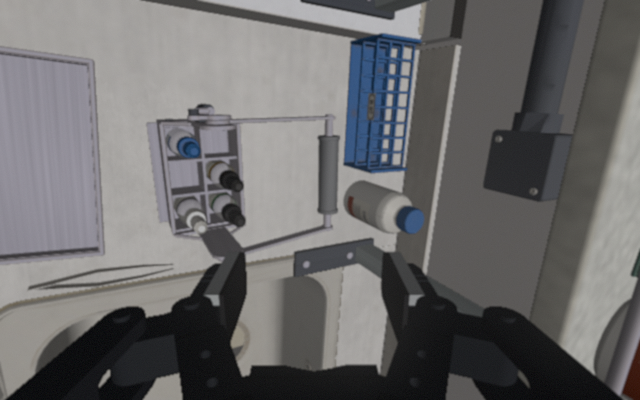

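The wrist view shows the grip from (328.5,137) to (327.5,213). The cross-bar corners are at (330,118) and (330,228), and the foot's front edge runs from about (149,122) to (172,235).

Run:
```python
from h import *
import pickle;c=pickle.load(open("w1.pkl","rb"))
for p,z in [((328.5,137),.081),((327.5,213),.081),((330,118),.081),((330,228),.081),((149,122),-.003),((160,222),-.003),((95,60),.012),((102,254),.012)]:print(p,at("wrist",p,z,c))
# triangulate grip centre by least squares from 3 cameras
for P in ([("top",(324,153.5)),("scene",(361.3,191.3)),("wrist",(328.5,137))],[("top",(368.3,150.5)),("scene",(384.3,205)),("wrist",(327.5,213))]):
    A=np.zeros((3,3));b=np.zeros(3)
    for n,p in P:
        o,d=ray(n,p,c if n=="wrist" else None);d/=np.linalg.norm(d);Q=np.eye(3)-np.outer(d,d);A+=Q;b+=Q@o
    print("tri",np.linalg.solve(A,b))
print(row((.54,-.322,.218),.5,.06))
```

```text
(328.5, 137) [ 0.618  -0.2844  0.081 ]
(327.5, 213) [ 0.6227 -0.3646  0.081 ]
(330, 118) [ 0.6184 -0.2659  0.081 ]
(330, 228) [ 0.6272 -0.3821  0.081 ]
(149, 122) [ 0.4613 -0.2791 -0.003 ]
(160, 222) [ 0.4651 -0.3835 -0.003 ]
(95, 60) [ 0.4217 -0.2276  0.012 ]
(102, 254) [ 0.4105 -0.4053  0.012 ]
tri [ 0.6186 -0.285   0.0795]
tri [ 0.6195 -0.3635  0.0885]
[0.0004, 0.0016, 0.0005, 0.0042, 0.0099, 0.0656]
```

Run:
```python
from h import *
g=np.array([.620,-.3247,.083]);T=Rt(.5,.058)
print(row(g-.06*T[:,2],.5,.058),row(g,.5,.058))
```

```text
[0.0004, 0.0006, 0.0023, -0.0031, 0.0151, 0.1623] [0.0004, 0.0006, 0.0023, -0.0031, 0.015, 0.2223]
```

Converted, 0.222 m is 8.88, 0.205 m is 8.2.

Call:
jog_arm --plan '[0, 0, 0, -0.12, 0.32, 2, 0.05, 0, 0, 0, -0.12, 0.6, 4, 0.05, 0, 0, 0.002, -0.12, 0.6, 6, 0.05, 0, 0, 0.002, -0.12, 0.6, 7.2, 0.05, 0, 0, 0.002, -0.12, 0.6, 8.2, 0.05, 0, 0, 0.002, -0.12, 0.6, 8.88, 0.05, 0, 0, 0.002, -0.12, 0.6, 8.88, 0.05, 0, 0, 0.002, -0.12, 0.6, 8.88, 0.05]'

```text
clock: 2.4
eef_pos: [0.629, -0.3246, 0.0679]
tool_rot: [0.665, 0.705, 0.18, 0.171]
ft_force: [-0.1, -0.1, 0.6]
grip_width: 0.0503
grasp_force: 0.0
```

Run:
```python
from h import *
print(*now())
c=bot.calibration("wrist");im=bot.camera("wrist")
s=bot.camera("scene")[150:290,270:430]
o=np.zeros((400,800,3),np.uint8);o[:,:]=0
o[:250,:400]=cv2.resize(im,(400,250));o[:350,400:]=cv2.resize(s,(400,350))
cv2.imwrite("pics/w2.png",o[:,:,::-1])
```

```text
[ 0.6201 -0.3251  0.0843] 28.706748167218795 3.3209607695853216 [-0.1318 -0.0528  0.6407] [-0.6027  0.5092 -0.1855  0.4666  0.2984  0.9721]
```

View pics/w2.png

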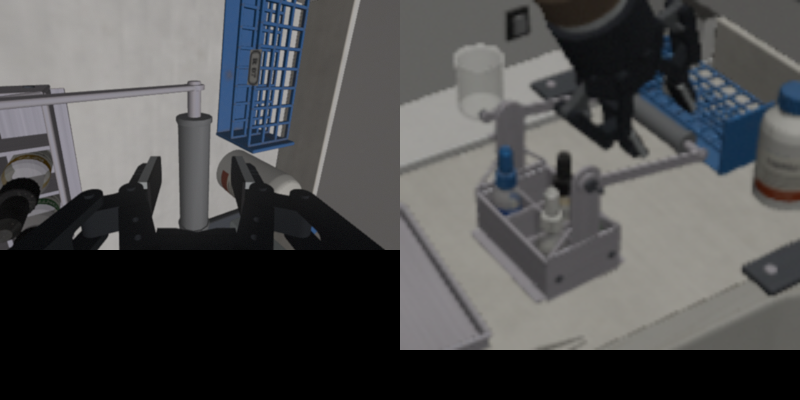

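Wrist pane: the tube (195,170) lies centred between the pads (150 and 245) and parallel to them. I'll close on it.

Call:
jog_arm --plan '[0, 0, 0, 0, 0, 0, 0.035, 0, 0, 0, 0, 0, 0, 0.025, 0, 0, 0, 0, 0, 0, 0.016, 0, 0, 0, 0, 0, 0, 0.01, 0, 0, 0, 0, 0, 0, 0.01]'

```text
clock: 3.12
eef_pos: [0.629, -0.3243, 0.0672]
tool_rot: [0.665, 0.705, 0.18, 0.171]
ft_force: [-0.7, -0.4, 1.7]
grip_width: 0.0179
grasp_force: 58.5
```

Run:
```python
from h import *
print(*now())
# arc rows: displacement of grip for handle angle t, in the tool axes of now
o=bot.get_obs();M=R.from_quat(o["tool_rot"]).as_matrix();y=.058;r=.115
e=np.array([np.cos(y),np.sin(y),0]);u=np.array([0,0,1])
P=lambda t:r*(e*np.cos(t-.1745)+u*np.sin(t-.1745))
for t in np.arange(.1,1.85,.1):print(round(t,2),np.round(M.T@(P(t)-P(0)),4))
```

```text
[ 0.6201 -0.3248  0.0836] 28.677812255533922 3.3397418045780527 [-0.7439 -0.3764  1.7184] [-0.6024  0.5101 -0.1859  0.4659  0.2984  0.9721]
0.1 [-0.      0.0067 -0.0093]
0.2 [-0.      0.0125 -0.0193]
0.3 [-0.      0.0172 -0.0297]
0.4 [-0.0001  0.0209 -0.0406]
0.5 [-0.0001  0.0235 -0.0518]
0.6 [-0.0001  0.0249 -0.0632]
0.7 [-0.0001  0.0252 -0.0747]
0.8 [-0.0001  0.0244 -0.0862]
0.9 [-0.0001  0.0224 -0.0975]
1.0 [-0.0001  0.0193 -0.1086]
1.1 [-0.0001  0.0151 -0.1193]
1.2 [-0.0001  0.0098 -0.1295]
1.3 [-0.0001  0.0036 -0.1391]
1.4 [-0.0001 -0.0036 -0.1481]
1.5 [-0.0001 -0.0116 -0.1563]
1.6 [-0.0001 -0.0205 -0.1637]
1.7 [-0.0001 -0.03   -0.1702]
1.8 [-0.0001 -0.0401 -0.1757]
```

Call:
jog_arm --plan '[0, 0, 0, 0, 0.268, -0.372, 0.01, 0, 0, 0, 0, 0.5, -0.772, 0.01, 0, 0, 0, 0, 0.688, -1.188, 0.01, 0, 0, 0, 0, 0.836, -1.624, 0.01, 0, 0, 0, 0, 0.94, -2.072, 0.01, 0, 0, 0, 0, 0.94, -2.072, 0.01]'

```text
clock: 3.88
eef_pos: [0.6249, -0.3245, 0.1253]
tool_rot: [0.665, 0.705, 0.18, 0.171]
ft_force: [0.3, -0.1, -0.8]
grip_width: 0.0181
grasp_force: 58.8
```

Run:
```python
from h import *
print(*now())
s=bot.camera("scene")[130:290,250:440]
cv2.imwrite("pics/s3.png",cv2.resize(s,None,fx=3,fy=3)[:,:,::-1])
```

```text
[ 0.6159 -0.325   0.1417] 28.752992385082806 3.3374885033744945 [ 0.3201 -0.0784 -0.7878] [-0.6069  0.436  -0.1313  0.5945  0.3006  0.968 ]
```

View pics/s3.png

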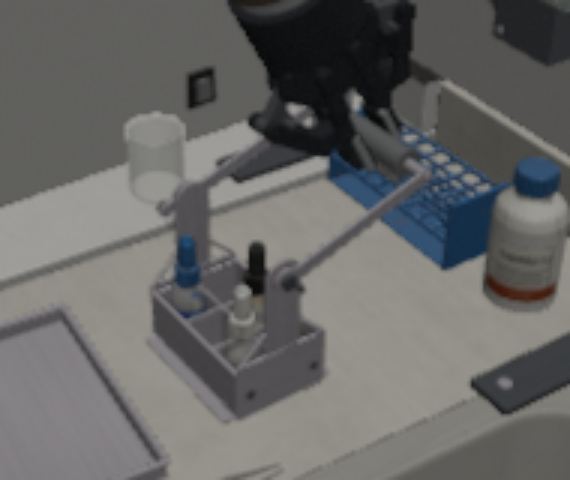

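The picture shows the handle raised about 30° in the gripper, with the carrier's near foot corner still where it was, about (329,268) in full-picture pixels. Continuing the arc.

Converted, -0.0675 m is -2.7, -0.0568 m is -2.272.

Call:
jog_arm --plan '[0, 0, 0, 0, 0.056, -0.456, 0.01, 0, 0, 0, 0, 0.068, -0.916, 0.01, 0, 0, 0, 0, 0.036, -1.376, 0.01, 0, 0, 0, 0, -0.044, -1.828, 0.01, 0, 0, 0, 0, -0.168, -2.272, 0.01, 0, 0, 0, 0, -0.336, -2.7, 0.01, 0, 0, 0, 0, -0.336, -2.7, 0.01]'

```text
clock: 4.8
eef_pos: [0.5844, -0.3267, 0.1797]
tool_rot: [0.665, 0.705, 0.18, 0.171]
ft_force: [-0.0, 1.6, -0.8]
grip_width: 0.0183
grasp_force: 58.8
```

```bash
python3 -c "
from h import *
print(*now())"
```

```text
[ 0.5754 -0.3272  0.1961] 28.690273279397672 3.3073161480229554 [-0.0333  1.5779 -0.8315] [-0.6519  0.3289 -0.1354  0.7118  0.3178  0.925 ]
```

Call:
jog_arm --plan '[0, 0, 0, 0.04, 0, 0, 0.01, 0, 0, 0, 0.04, -0.212, -0.408, 0.01, 0, 0, 0, 0.04, -0.46, -0.792, 0.01, 0, 0, 0, 0.06, -0.748, -1.152, 0.01, 0, 0, 0, 0.06, -1.068, -1.48, 0.01, 0, 0, 0, 0.06, -1.424, -1.776, 0.01, 0, 0, 0, 0.08, -1.804, -2.036, 0.01, 0, 0, 0, 0.08, -2.044, -2.18, 0.01, 0, 0, 0, 0.08, -2.044, -2.18, 0.01]'

```text
clock: 5.92
eef_pos: [0.5136, -0.3289, 0.2023]
tool_rot: [0.665, 0.705, 0.18, 0.171]
ft_force: [1.2, -2.2, -0.8]
grip_width: 0.0182
grasp_force: 58.7
```

Run:
```python
from h import *
print(*now())
s=bot.camera("scene")[130:290,250:440];t=bot.camera("top")[130:370,260:440]
o=np.zeros((480,800,3),np.uint8);s=cv2.resize(s,(440,371));o[:371,:440]=s;o[:,440:]=cv2.resize(t,(360,480))
cv2.imwrite("pics/s4.png",o[:,:,::-1])
```

```text
[ 0.5047 -0.3294  0.2187] 28.680622097603553 3.310388638864283 [ 1.1716 -2.1888 -0.7534] [-0.7415  0.215  -0.2251  0.7652  0.351   0.8368]
```

View pics/s4.png

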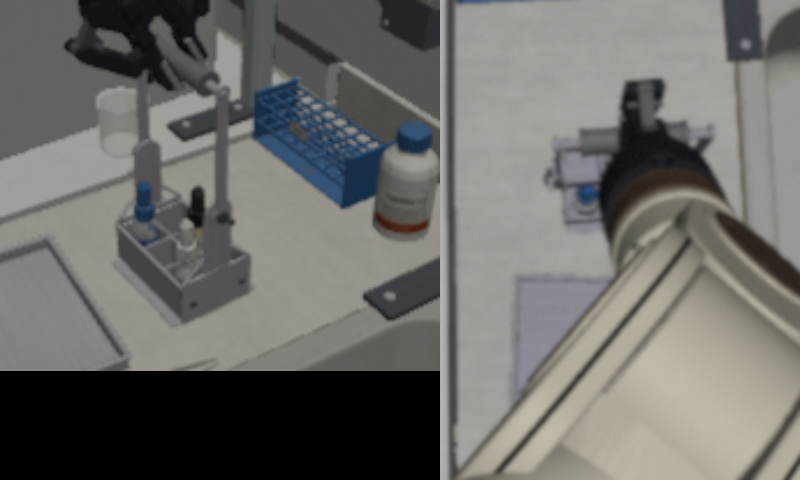

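The scene pane shows the handle upright, its arms vertical from about (222,215) up to (222,95), the bottles standing, and the foot corner unmoved. I'll open slightly with the fingers still round the tube, to check that the catch alone holds it.

Converted, -0.001 m is -0.04.

Call:
jog_arm --plan '[0, 0, 0, -0.04, 0, 0, 0.03, 0, 0, 0, -0.04, 0, 0, 0.04, 0, 0, 0, -0.04, 0, 0, 0.04, 0, 0, 0, -0.04, 0, 0, 0.04]'

```text
clock: 6.52
eef_pos: [0.5139, -0.3294, 0.2019]
tool_rot: [0.665, 0.705, 0.18, 0.17]
ft_force: [-0.2, -0.2, 1.2]
grip_width: 0.04
grasp_force: 0.0
```

Run:
```python
from h import *
print(*now())
s=bot.camera("scene")[130:290,250:440];t=bot.camera("wrist")
o=np.zeros((400,800,3),np.uint8);o[:303,:360]=cv2.resize(s,(360,303));o[:275,360:]=cv2.resize(t,(440,275))
cv2.imwrite("pics/s5.png",o[:,:,::-1])
c=bot.calibration("wrist");
for y in(-.04,.04):print(np.array(proj("wrist",(.505-y*.05,-.329+y,.216),c))*.6875+[360,0],np.array(proj("wrist",(.515-y*.05,-.329+y,.216),c))*.6875+[360,0])
```

```text
[ 0.505  -0.3299  0.2183] 28.628021337785995 3.357878131874731 [-0.1577 -0.1782  1.1571] [-0.7419  0.2172 -0.2228  0.7668  0.3513  0.8355]
[573.7984 249.1927] [586.938  244.6519]
[574.5565 129.5324] [589.8618 128.4323]
```

View pics/s5.png

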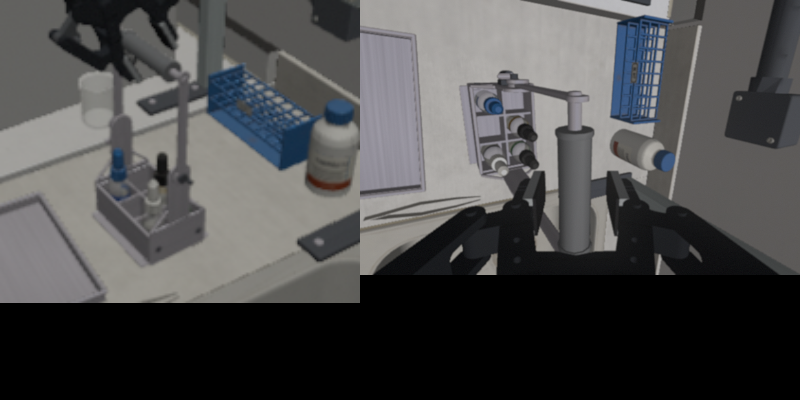

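The tube, from (575,130) to (573,249) in the wrist pane, sits where 1.745 rad predicts and is free midway between the open pads, so the catch holds. I'll regrip and then lift.

Call:
jog_arm --plan '[0, 0, 0, 0, 0, 0, 0.03, 0, 0, 0, 0, 0, 0, 0.02, 0, 0, 0, 0, 0, 0, 0.01, 0, 0, 0, 0, 0, 0, 0.01, 0, 0, 0, 0, 0, 0, 0.01]'

```text
clock: 7.25
eef_pos: [0.5138, -0.3297, 0.202]
tool_rot: [0.665, 0.705, 0.18, 0.17]
ft_force: [0.4, -0.4, 0.0]
grip_width: 0.0181
grasp_force: 58.5
```

Run:
```python
from h import *
print(*now())
p=now()[0];
for z in(.03,.06):print(row(p+[0,0,z],.5,.058))
```

```text
[ 0.5049 -0.3302  0.2184] 28.634782643072743 3.3341735360158897 [ 0.3639 -0.3542  0.0376] [-0.7422  0.217  -0.2228  0.7666  0.3511  0.8355]
[0.0005, 0.0005, 0.0005, -0.0, 0.0144, -0.0263]
[0.0005, 0.0005, 0.0005, -0.0, 0.0288, -0.0526]
```

Call:
jog_arm --plan '[0, 0, 0, 0, 0.04, -0.08, 0.01, 0, 0, 0, 0, 0.12, -0.22, 0.01, 0, 0, 0, 0, 0.24, -0.44, 0.01, 0, 0, 0, 0, 0.4, -0.72, 0.01, 0, 0, 0, 0, 0.58, -1.052, 0.01, 0, 0, 0, 0, 0.76, -1.4, 0.01, 0, 0, 0, 0, 0.92, -1.68, 0.01, 0, 0, 0, 0, 1.04, -1.9, 0.01, 0, 0, 0, 0, 1.152, -2.104, 0.01, 0, 0, 0, 0, 1.152, -2.104, 0.01]'

```text
clock: 8.5
eef_pos: [0.5141, -0.3299, 0.2627]
tool_rot: [0.665, 0.705, 0.18, 0.171]
ft_force: [-0.0, 0.5, -8.8]
grip_width: 0.018
grasp_force: 59.4
```

Run:
```python
from h import *
print(*now())
s=bot.camera("scene")[90:290,200:440];cv2.imwrite("pics/s6.png",cv2.resize(s,None,fx=2.5,fy=2.5)[:,:,::-1])
p=now()[0]
for f in(1/3,.5,1):print(row(p+f*np.array([-.157,.015,0]),.5,.058-.086*f))
```

```text
[ 0.5052 -0.3303  0.2791] 28.6897971857912 3.338157768913378 [-0.0458  0.5138 -8.753 ] [-0.7421  0.1751 -0.1113  0.9187  0.3511  0.8355]
[0.0007, -0.0129, 0.0259, 0.0078, -0.0456, -0.0249]
[0.0007, -0.0198, 0.0384, 0.0117, -0.0684, -0.0374]
[0.0007, -0.0405, 0.0762, 0.0234, -0.1368, -0.0749]
```

View pics/s6.png

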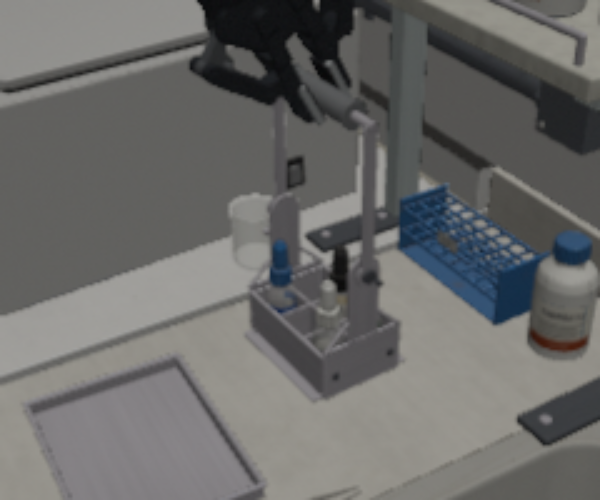

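The carrier hangs level and upright under the handle with its bottles, clear of the counter, and the wrist carries 8.8 N. Moving over the tray with a gentle ramp.

Call:
jog_arm --plan '[0, -0.0008, 0.0015, 0.02, -0.108, -0.06, 0.01, 0, -0.0024, 0.0045, 0.056, -0.32, -0.18, 0.01, 0, -0.005, 0.009, 0.112, -0.66, -0.36, 0.01, 0, -0.008, 0.015, 0.188, -1.1, -0.6, 0.01, 0, -0.012, 0.023, 0.28, -1.64, -0.9, 0.01, 0, -0.016, 0.0305, 0.376, -2.188, -1.2, 0.01, 0, -0.02, 0.038, 0.468, -2.736, -1.496, 0.01, 0, -0.024, 0.0455, 0.56, -3.28, -1.8, 0.01, 0, -0.028, 0.053, 0.652, -3.828, -2.096, 0.01, 0, -0.0315, 0.0595, 0.732, -4.28, -2.344, 0.01]'

```text
clock: 9.8
eef_pos: [0.39, -0.3184, 0.2622]
tool_rot: [0.688, 0.682, 0.174, 0.176]
ft_force: [-0.6, -0.5, -8.6]
grip_width: 0.0177
grasp_force: 59.4
```

Run:
```python
from h import *
print(*now());print(row((.348,-.3155,.279),.5,-.028))
```

```text
[ 0.381  -0.3184  0.2786] 28.689713411287386 -0.5656016447693787 [-0.585  -0.5064 -8.578 ] [-0.9141 -0.0167 -0.3205  0.9405  0.3867  0.731 ]
[0.0008, -0.0085, 0.016, 0.0024, -0.0288, -0.0162]
```

Call:
jog_arm --plan '[0, -0.003, 0.005, 0.032, -0.42, -0.24, 0.01, 0, -0.005, 0.01, 0.06, -0.76, -0.428, 0.01, 0, -0.007, 0.013, 0.08, -0.992, -0.56, 0.01, 0, -0.0085, 0.016, 0.096, -1.152, -0.648, 0.01, 0, -0.0085, 0.016, 0.096, -1.152, -0.648, 0.01, 0, -0.0085, 0.016, 0.096, -1.152, -0.648, 0.01, 0, -0.0085, 0.016, 0.096, -1.152, -0.648, 0.01, 0, -0.0085, 0.016, 0.096, -1.152, -0.648, 0.01]'

```text
clock: 10.8
eef_pos: [0.3583, -0.3157, 0.2624]
tool_rot: [0.694, 0.676, 0.173, 0.177]
ft_force: [-0.3, 0.7, -8.1]
grip_width: 0.0179
grasp_force: 59.4
```

Run:
```python
from h import *
print(*now())
s=bot.camera("scene")[90:320,180:400];t=bot.camera("top")[130:370,260:440]
o=np.zeros((480,800,3),np.uint8);o[:460,:440]=cv2.resize(s,(440,460));o[:,440:]=cv2.resize(t,(360,480))
cv2.imwrite("pics/s7.png",o[:,:,::-1])
p=now()[0]
for z in(-.03,-.057):print(row(p+[0,0,z],.5,-.028))
# predicted foot corners over tray, drop predicted, scene crop pixels
for x,y in((-.045,-.052),(-.045,.052),(.045,-.052)):print((np.array(proj("scene",(.348+x,-.3155+y,.055)))-[180,90])*2)
```

```text
[ 0.3493 -0.3155  0.2788] 28.68018995814591 -1.5357157010007687 [-0.2769  0.6931 -8.0842] [-0.9725 -0.0603 -0.3599  0.9616  0.4001  0.6884]
[0.0007, -0.0008, 0.0008, -0.0, -0.0144, 0.0263]
[0.0007, -0.0008, 0.0008, -0.0, -0.0274, 0.05]
[122.0133 371.3539]
[ 83.7636 305.8184]
[212.7362 335.6068]
```

View pics/s7.png

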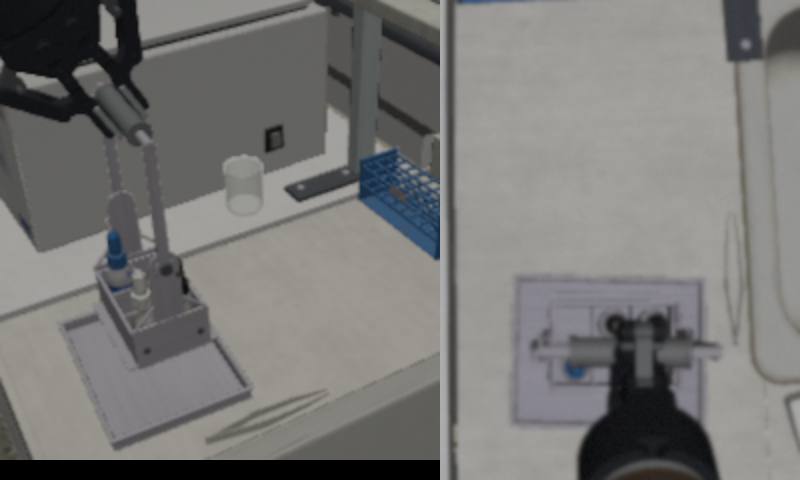

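The carrier hangs over the tray, but its near foot corner at pane (140,361) is about 9 px from the prediction, so I'll check for tilt.

Run:
```python
from h import *
f=lambda x,y:((x-440)/2+260,y/2+130)
for p in((548,305),(682,305),(550,385)):print(at("top",f(*p),.055+.04))
for p in((140,361),(98,292)):
  for z in (.05,.055,.06):print(z,at("scene",(p[0]/2+180,p[1]/2+90),z))
s=bot.camera("scene")[90:290,190:320];t=bot.camera("top")[260:360,290:390]
o=np.zeros((600,800,3),np.uint8);o[:600,:390]=cv2.resize(s,(390,600));o[:400,400:]=cv2.resize(t,(400,400))
cv2.imwrite("pics/s8.png",o[:,:,::-1])
print(*now()[3:])
```

```text
[ 0.3878 -0.2617  0.095 ]
[ 0.3847 -0.375   0.095 ]
[ 0.3212 -0.2617  0.095 ]
0.05 [ 0.3232 -0.3586  0.05  ]
0.055 [ 0.3217 -0.3636  0.055 ]
0.06 [ 0.3203 -0.3687  0.06  ]
0.05 [ 0.3238 -0.2443  0.05  ]
0.055 [ 0.3223 -0.2505  0.055 ]
0.06 [ 0.3209 -0.2566  0.06  ]
[-1.2394 -0.3262 -9.1406] [-0.9727 -0.0605 -0.36    0.9618  0.3999  0.6884]
```

View pics/s8.png

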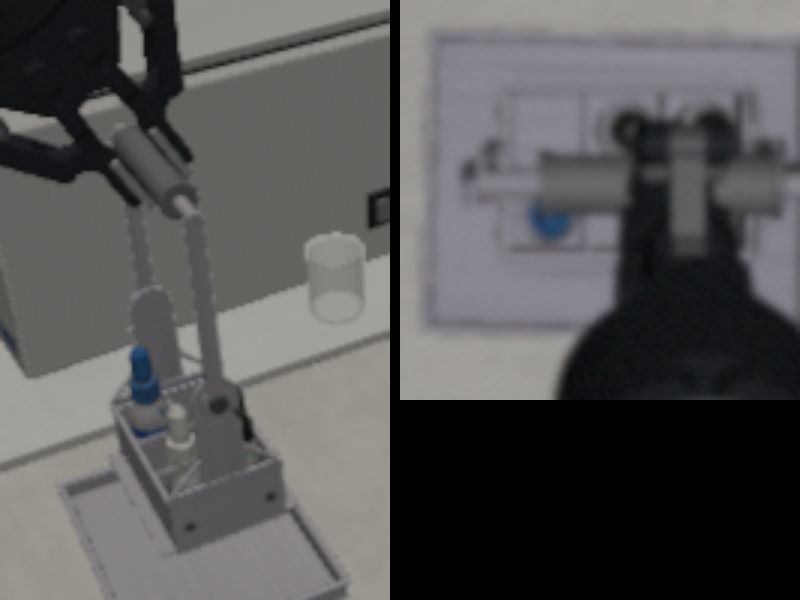

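The grip and carrier lie well inside the tray outline, and the pixel I used was the box corner, not the foot. Any small hanging tilt will level on contact, since the tube turns. Lowering slowly.

Converted, -0.001 m is -0.04, 0.0395 m is 1.58.

Call:
jog_arm --plan '[0, 0, 0, 0, -0.04, 0.08, 0.01, 0, 0, 0, 0, -0.136, 0.244, 0.01, 0, 0, 0, 0, -0.268, 0.492, 0.01, 0, 0, 0, 0, -0.404, 0.736, 0.01, 0, 0, 0, 0, -0.536, 0.98, 0.01, 0, 0, 0, 0, -0.672, 1.228, 0.01, 0, 0, 0, 0, -0.768, 1.404, 0.01, 0, 0, 0, 0, -0.824, 1.508, 0.01, 0, 0, 0, 0, -0.864, 1.58, 0.01, 0, 0, 0, 0, -0.864, 1.58, 0.01]'

```text
clock: 12.25
eef_pos: [0.3581, -0.3158, 0.2175]
tool_rot: [0.694, 0.676, 0.173, 0.177]
ft_force: [-0.5, -0.2, -10.2]
grip_width: 0.0181
grasp_force: 59.3
```

Run:
```python
from h import *
print(*now())
# tilt test from last picture
g=np.array([.349,-.3155,.2788-.002])
for t in(-.06,-.03,0,.03,.06,.09):
    Q=R.from_rotvec([0,t,0]).as_matrix()
    print(t,[np.round(proj("scene",g+Q@np.array(v)),1) for v in((-.045,-.052,-.222),(-.045,.052,-.222),(0,-.066,-.117),(0,-.066,0))])
print("seen (245,273.3) (227.3,243.3) (264,223.3) (255.7,161)")
```

```text
[ 0.3491 -0.3156  0.2339] 28.679454248678795 -1.5544753635465898 [ -0.4557  -0.1516 -10.1777] [-0.9728 -0.0277 -0.4512  0.8376  0.3999  0.6884]
-0.06 [array([248.7, 273.7]), array([229.1, 241.4]), array([266.2, 223.7]), array([254.7, 163.5])]
-0.03 [array([245.2, 274.7]), array([225.7, 242.2]), array([264.2, 224.5]), array([254.7, 163.5])]
0 [array([241.5, 275.5]), array([222.4, 242.8]), array([262.3, 225.2]), array([254.7, 163.5])]
0.03 [array([237.9, 276.4]), array([219. , 243.4]), array([260.3, 225.8]), array([254.7, 163.5])]
0.06 [array([234.3, 277.1]), array([215.6, 243.9]), array([258.4, 226.5]), array([254.7, 163.5])]
0.09 [array([230.6, 277.7]), array([212.2, 244.3]), array([256.4, 227. ]), array([254.7, 163.5])]
seen (245,273.3) (227.3,243.3) (264,223.3) (255.7,161)
```

Call:
jog_arm --plan '[0, 0, 0, 0, -0.04, 0.072, 0.01, 0, 0, 0, 0, -0.076, 0.14, 0.01, 0, 0, 0, 0, -0.116, 0.212, 0.01, 0, 0, 0, 0, -0.152, 0.28, 0.01, 0, 0, 0, 0, -0.192, 0.352, 0.01, 0, 0, 0, 0, -0.192, 0.352, 0.01, 0, 0, 0, 0, -0.192, 0.352, 0.01]'

```text
clock: 13.12
eef_pos: [0.3584, -0.316, 0.208]
tool_rot: [0.694, 0.676, 0.173, 0.178]
ft_force: [-0.1, 3.1, -0.1]
grip_width: 0.0179
grasp_force: 60.1
```

```bash
python3 -c "
from h import *
print(*now())"
```

```text
[ 0.3494 -0.3157  0.2244] 28.733385931030465 -1.5418615021579658 [-0.0924  3.1425 -0.1494] [-0.9727 -0.019  -0.4698  0.8093  0.4004  0.6884]
```

Call:
jog_arm --plan '[0, 0, 0, 0, -0.02, 0.036, 0.01, 0, 0, 0, 0, -0.04, 0.072, 0.01, 0, 0, 0, 0, -0.056, 0.104, 0.01, 0, 0, 0, 0, -0.056, 0.104, 0.01]'

```text
clock: 13.62
eef_pos: [0.3581, -0.3158, 0.2044]
tool_rot: [0.694, 0.676, 0.173, 0.177]
ft_force: [1.2, 1.6, 0.5]
grip_width: 0.0178
grasp_force: 60.2
```

Run:
```python
from h import *
print(*now())
c=bot.camera("scene")
cv2.imwrite("pics/p9.png",c[:,:,::-1])
```

```text
[ 0.3491 -0.3156  0.2208] 28.675421264406904 -1.555685486019091 [1.2197 1.583  0.4691] [-0.9728 -0.0156 -0.476   0.8008  0.3999  0.6885]
```

The manual's scale: shifts go in units of 25 mm. Converting my numbers, -0.13 m is -5.2, -0.1 m is -4.

Call:
jog_arm --plan '[0, 0, 0, 0, 0, 0, 0.024, 0, 0, 0, 0, 0, 0, 0.035, 0, 0, 0, 0, 0, 0, 0.05, 0, 0, 0, 0, 0, 0, 0.05, 0, 0, 0, 0, 0, -0.4, 0.05, 0, 0, 0, 0, 0, -1.2, 0.05, 0, 0, 0, 0, 0, -2.4, 0.05, 0, 0, 0, 0, 0, -4, 0.05, 0, 0, 0, 0, 0, -5.2, 0.05, 0, 0, 0, 0, 0, -5.2, 0.05]'

```text
clock: 14.92
eef_pos: [0.2956, -0.3155, 0.3215]
tool_rot: [0.694, 0.675, 0.172, 0.18]
ft_force: [0.3, -1.1, 0.3]
grip_width: 0.0501
grasp_force: 0.0
```

Run:
```python
from h import *
print(*now())
a=cv2.imread("pics/p9.png")
b=bot.camera("scene")[:,:,::-1];cv2.imwrite("pics/p10.png",b)
# shift of the carrier region (box) before/after release
A=cv2.cvtColor(a,cv2.COLOR_BGR2GRAY);B=cv2.cvtColor(np.ascontiguousarray(b),cv2.COLOR_BGR2GRAY)
for n,(x,y,w,h) in {"box":(225,232,60,60),"pivot":(248,205,30,40),"bar":(240,160,25,40)}.items():
    r=cv2.matchTemplate(B[y-12:y+h+12,x-12:x+w+12],A[y:y+h,x:x+w],cv2.TM_CCOEFF_NORMED);_,v,_,l=cv2.minMaxLoc(r);print(n,v,np.array(l)-12)
g=np.array([.349,-.3155,.219])
for dx in(0,.01):print([np.round(proj("scene",g+v+[dx,0,0]),1) for v in np.array([(-.045,-.052,-.22),(-.045,.052,-.22),(.045,-.052,-.22),(0,-.069,-.115),(0,-.066,0)])])
```

```text
[ 0.2866 -0.3152  0.3379] 28.8276945692886 -1.6594458501618914 [ 0.3339 -1.0775  0.3115] [-1.122  -0.143  -0.2746  1.187   0.4405  0.5333]
box 0.9992769360542297 [0 0]
pivot 0.9991084337234497 [0 0]
bar 0.5136890411376953 [0 0]
[array([245.3, 297.1]), array([226.5, 263.6]), array([288.6, 279. ]), array([266.1, 251.5]), array([258.7, 195.6])]
[array([250.3, 295. ]), array([231.2, 261.9]), array([293.2, 277.1]), array([271.4, 249.5]), array([264.5, 193.7])]
```

Run:
```python
from h import *
def caps(n,im,box):
    x,y,w,h=box;c=cv2.cvtColor(np.ascontiguousarray(im[y:y+h,x:x+w]),cv2.COLOR_BGR2HSV)
    m=cv2.inRange(c,(95,140,60),(120,255,255));k,_,s,ce=cv2.connectedComponentsWithStats(m)
    return [(s[i,4],s[i,2:4],ce[i]+[x,y]) for i in range(1,k) if s[i,4]>8]
a=cv2.imread("pics/scene0.png");b=cv2.imread("pics/p10.png")
A=caps("scene",a,(298,195,40,50));B=caps("scene",b,(215,200,80,80));print(A,B)
at0=cv2.imread("pics/top0.png");bt=bot.camera("top")[:,:,::-1]
C=caps("top",at0,(315,200,75,45));D=caps("top",bt,(295,260,100,85));print(C,D)
d0=R.from_rotvec([0,0,-.055]).apply(at("scene",A[0][2],.08)-[.505,-.330,0]);print("cap in carrier before",d0)
if B:print("now",at("scene",B[0][2],.083)-[.349,-.3155,0])
if D:print("top before/now",at("top",C[0][2],.08)-[.505,-.330,0],at("top",D[0][2],.083)-[.349,-.3155,0])
```

```text
[(np.int32(42), array([ 5, 10], dtype=int32), array([311.8333, 213.7381])), (np.int32(33), array([7, 6], dtype=int32), array([312.0909, 221.9697]))] [(np.int32(50), array([ 6, 11], dtype=int32), array([239.16, 232.82])), (np.int32(37), array([8, 6], dtype=int32), array([240.5946, 241.4865]))]
[(np.int32(43), array([7, 8], dtype=int32), array([333.0233, 226.4186]))] [(np.int32(26), array([7, 5], dtype=int32), array([326.9615, 314.6154]))]
cap in carrier before [-0.0181  0.0296  0.08  ]
now [-0.0148  0.0295  0.083 ]
top before/now [-0.0202  0.0327  0.08  ] [-0.0157  0.0332  0.083 ]
```

```bash
python3 -c "
from workcell import bot
print(bot.job_done())"
```

```text
the job is handed in; nothing more can be done
None
```

The job is handed in: the handle was snapped upright with the carrier standing still, then the carrier was lifted by the grip and set down in the spill tray before release, at about 15 s. Seating was checked from grip height, forces and image measurements, not a final look, because I had viewed 11 pictures against your limit of 10.

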